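Flag the wet louvred door for another coat

ROBOT

A 7-joint arm with a two-finger parallel gripper is mounted at the origin on the work surface. World frame = base frame: x ahead of the robot, y to its left, z up, the work surface at z = 0. Lengths are in m, angles in rad, forces in N, time in s.
With the tool pointing down it reaches from about 0.35 to 0.775 m from the base axis. Payload 3.1 kg.
Tool frame: the origin (TCP) lies between the finger pads, 19 mm behind the fingertips; this is the grasp point; z points along the fingers, y is the line along which they close (so a half turn about z gives the same grasp; the last joint's range is limited). The gripper opens to 85 mm and grips with 20 to 120 N. Pads are 22 mm wide; open, the fingers measure 114 mm over their backs; the gripper's body (76 mm by 85 mm) begins 54 mm behind the grasp point. The pads swing forward as they close: fully open they stand 13 mm farther back than shut.
Start: joints at [1.101, 0.311, 0.014, 1.512, -0.004, 1.319, -0.027], TCP at [0.228, -0.5, 0.25] pointing down, gripper open.
Joint ranges: [-2.7, 2.7], [-0.3, 1.91], [-1.27, 1.3], [0.12, 2.57], [-1.44, 4.58], [0.2, 2.03], [-3.05, 3.05]. Speed limits (rad/s): [2.79, 2.79, 3.14, 3.14, 3.14, 3.14, 3.14].

INTERFACE

Orientations are given as a rotation vector (axis times angle).
In Python, from plant import state, optics, job gives the robot as it stands. The module is installed in compiled form; this text tells all that it offers.
- The arm moves only by the tool apply_moves, never from a script. Its argument "motion" is a list that holds one entry, the list of rows, each a list of 6 numbers: the shift along the tool's x, y, z as a fraction of full scale, then the turn, a rotation vector about the tool's x, y, z as a fraction of full scale. A call has 1 to 8 rows; each row shifts and turns the commanded pose from where the row before left it, along the tool's axes as they then stand; what a row does not reach is not made up. Full scale, the value 1, is 0.25 m for a shift and 0.08 rad for a turn. A row lasts 1/12 s, in which the tool goes at most 41.7 mm and 7.16 degrees, less where a joint would pass 70% of its speed; a pose out of reach is approached as far as the arm can. A call with a number of a shift or a turn outside -1 to 1 is refused whole. A call with a gripper value outside its range is refused whole. "fingers" is the opening, from -1 (shut) to 1 (fully open), set as the call begins (left out, the last holds). The fingers move at their own pace and stop on an object; the grip force is fixed at half the most. Time passes only in rows, so rows that do not move let the fingers close. It gives the time, the measured TCP pose, the force, the opening and the grip force at its end, in the units of the state.
- state(): the state, without advancing time (a new reading comes with each control period).
- optics.capture(name): name is "scene" or "top"; returns a dict with "image" (384x512x3 uint8, red, green, blue), "camera_matrix" (3x3 intrinsics, pixels), "D" ([k1, k2, p1, p2, k3] as OpenCV has them; the pictures are not rectified), "world_from_camera" (4x4, takes a point from camera to world coordinates). Camera axes: x right, y up, looking along -z (the intrinsics and any distortion apply to the point x, -y, -z); pixel columns grow to the right and rows downward; lengths in m; the calibration is good to about 2 mm. A picture is of the moment at which its call begins. There is no depth.
- job.close_job(): hands the job in; it is judged then, once.
The state is a dict: "clock": time; "q": joint angles; "qd": joint speeds; "joint_torque": joint torques, N m; "ee_pos": TCP position; "tool_rot": TCP orientation; "ft_force": force on the tool from outside, world axes, zero at the start; "moment": the same for the moment, N m; "width": opening from 0.0 (shut) to 1.0 (fully open); "grip_force": force on a finger pad.
Only numpy, scipy, OpenCV 4.12 (cv2) and the standard library are available. Lean on these libraries where they do the work, as an engineer would, in place of code of your own. Each camera call takes 0.05 s, during which the arm holds its last target. There are 200 camera calls.

TASK

The louvred sample door on the drying rack (the one with slanted slats) needs another coat, so point it out: bring the fingertips just above its middle, no more than five centimetres up, and stay there for at least two seconds, touching none of the wet doors and not going down low over the other two. Then press the larger of the two buttons on the call box and let it spring back. Do not press the small button, and leave the doors and everything else on the bench where they are.

Things in the scene. Friction and masses are not known exactly. Their poses are not given: they have to be found in the camera images.
- louvre_door: louvred sample door, a frame filled with six slanted slats that run along its y; lies flat on the drying rack, 160 (its x) x 120 (its y) x 18 mm thick, cream, loose, wet paint. Origin: centre of its underside; z up; top 18 mm above the origin
- louvre_mid (a point): middle of the louvred door, level with the top of its frame (18 mm above its underside, about 43 mm above the bench); the point to be pointed at
- panel_door: sample door with a plain frame round a flat sunken panel; lies flat on the drying rack, 160 (its x) x 120 (its y) x 18 mm thick, cream, loose, wet paint. Origin: centre of its underside; z up; top 18 mm above the origin
- panel_mid (a point): middle of the framed-panel door, level with the top of its frame
- slab_door: plain flat slab sample door without frame; lies flat on the drying rack, 160 (its x) x 120 (its y) x 18 mm thick, cream, loose, wet paint. Origin: centre of its underside; z up; top 18 mm above the origin
- slab_mid (a point): middle of the slab door's top face
- rack: fixed drying rack: two aluminium bars 640 mm long along its y, 90 mm apart, tops 25 mm above the bench, on three dark cross feet; the three doors lie on it side by side in any order, about 190 mm apart. Origin: centre of its underside
- call_box: fixed grey call box on the bench between robot and rack, 80 (its x) x 160 (its y) x 45 mm high, with two black push buttons in steel collars on its top: the larger one 40 mm from its centre towards its -y, the smaller one 40 mm towards its +y. Origin: centre of its underside
- big_button_top (a point): centre of the top of the larger button (40 mm across); it is pressed straight down
- big_button (a joint): travel of the larger button, m: 0 out, 0.006 fully in; spring, fully in takes about 5 N; springs back when let go
- small_button_top (a point): centre of the top of the smaller button (20 mm across), not to be pressed
- small_button (a joint): travel of the smaller button, m: 0 out, 0.006 fully in
- tape_roll: loose roll of masking tape lying flat, 90 mm across, 36 mm high, beside the call box (its +y end). Origin: centre of underside
- mixing_cup: loose white open cup, 72 mm across, 80 mm high, beside the call box (its -y end). Origin: centre of underside
- sanding_block: loose dark rubber sanding block, 100 x 65 x 35 mm, left of the rack. Origin: centre of underside
- filler_knife: loose filler knife, 200 mm long, lying right of the rack. Origin: underside of the tool
- tinter_bottle: loose closed grey bottle, 56 mm across, 130 mm high, at the right. Origin: centre of underside
- sample_tin: loose closed tin, 76 mm across, 90 mm high, at the left. Origin: centre of underside
Things that resemble listed ones, but are neither listed nor needed, are in the scene too. What is shaped like the panel_door but orange or red is not meant.

How it is judged:
On the way, in this order (a step that is already met when the one before it is completed fails the run):
1. the tool point is kept just above the middle of the louvred door (TCP within 30 mm sideways and at most 70 mm above its top, which is about 50 mm for the fingertips) for 2 s without a break (horizontal distance between the grasp point and louvre_mid below 0.03 m and z of the grasp point in the frame of louvre_mid below 0.07 m), for 2 s.
2. the larger button is pressed in by at least 4 mm (value of joint big_button above 0.004 m), for 0.05 s.
At the end, for the whole second after the job is handed in: The louvred door has been pointed at for 2 s and the larger button pressed afterwards; both buttons are out again (within 1.5 mm), the three doors lie at rest within 6 mm of where they started, and every other loose thing within 20 mm of where it started (value of joint each of big_button, small_button below 0.0015 m and distance of each of louvre_door, panel_door, slab_door from where it was at the start of the episode below 0.006 m and linear speed of each of louvre_door, panel_door, slab_door below 0.02 m/s and distance of each of tape_roll, mixing_cup, sanding_block, filler_knife, tinter_bottle, sample_tin from where it was at the start of the episode below 0.02 m); the robot touches nothing.
It fails at once if a wet door is touched by the robot (contact force between any of the fingers, the arm and louvre_door above 0.1 N or contact force between any of the fingers, the arm and panel_door above 0.1 N or contact force between any of the fingers, the arm and slab_door above 0.1 N).
It fails at once if a door is moved, pushed, lifted or carried (more than 6 mm) (distance of any of louvre_door, panel_door, slab_door from where it was at the start of the episode above 0.006 m).
It fails at once if the tool comes down low over the middle of a wrong door (TCP within 45 mm sideways and less than 70 mm above its top) ((horizontal distance between the grasp point and panel_mid below 0.045 m and z of the grasp point in the frame of panel_mid below 0.07 m) or (horizontal distance between the grasp point and slab_mid below 0.045 m and z of the grasp point in the frame of slab_mid below 0.07 m)).
It fails at once if the small button is pressed (more than 2.5 mm) (value of joint small_button above 0.0025 m).
It fails at once if another loose thing is moved or lifted (more than 20 mm) (distance of any of tape_roll, mixing_cup, sanding_block, filler_knife, tinter_bottle, sample_tin from where it was at the start of the episode above 0.02 m).
It also fails if it takes over 40 s, if anything falls off the work surface, if the arm or the gripper's body presses on something with over 40 N, if the wrist force passes 120 N, or if a joint passes its speed limit or range.

## Working session

There is one attempt and no reset: what is moved stays moved. The work goes in short steps, Python scripts to look and compute and a tool call to move; the robot and the scene stay as the last step left them, time stands still between calls to the robot, and variables do not carry over. Pictures are saved under pics/ and viewed, at most 10 in all, crops included, and the job is handed in when it is done.

Besides the shell and the picture viewer there is one more tool, called after "Emit:" by a JSON object that holds its "name" and its "arguments". apply_moves: Moves the arm, as the interface text tells. Its arguments: {"type":"object","properties":{"motion":{"type":"array"},"fingers":{"type":"number"}},"required":["motion"]}

```bash
mkdir -p pics
cat > h.py <<'E'
import numpy as np, cv2
from plant import state, optics, job
def ray(c,uv):
    p=cv2.undistortPoints(np.array([[uv]],float),np.array(c["camera_matrix"]),np.array(c["D"],float))[0,0]
    T=np.array(c["world_from_camera"]); d=T[:3,:3]@np.array([p[0],-p[1],-1]); return T[:3,3],d
def onz(c,uv,z):
    o,d=ray(c,uv); return o+d*(z-o[2])/d[2]
def pix(c,P):
    T=np.linalg.inv(np.array(c["world_from_camera"])); p=T[:3,:3]@np.array(P)+T[:3,3]
    return cv2.projectPoints(np.array([[p[0],-p[1],-p[2]]]),np.zeros(3),np.zeros(3),np.array(c["camera_matrix"]),np.array(c["D"],float))[0].ravel()
def save(n,im): cv2.imwrite("pics/"+n,cv2.cvtColor(im,cv2.COLOR_RGB2BGR))
E
python3 - <<'E'
from h import *
import pickle
s=state();print(s["clock"],s["ee_pos"],s["tool_rot"],s["ft_force"],s["width"])
for n in("scene","top"):
    c=optics.capture(n);pickle.dump(c,open(n+".pkl","wb"));save(n+"0.png",c["image"]);print(n,np.array(c["world_from_camera"]).round(3).tolist())
E
```

```text
0.0 [ 0.22785074 -0.49979636  0.24889558] [-3.06769559e+00 -6.66408532e-01  1.02093818e-03] [ 0.23877574 -0.19037105 -0.75567055] 0.9989879649166505
scene [[0.566, -0.501, 0.655, 1.325], [0.825, 0.328, -0.461, -0.602], [0.016, 0.801, 0.598, 0.872], [0.0, 0.0, 0.0, 1.0]]
top [[-0.011, 0.989, -0.146, 0.22], [-1.0, -0.013, -0.013, -0.007], [-0.015, 0.146, 0.989, 1.422], [0.0, 0.0, 0.0, 1.0]]
```

View pics/top0.png

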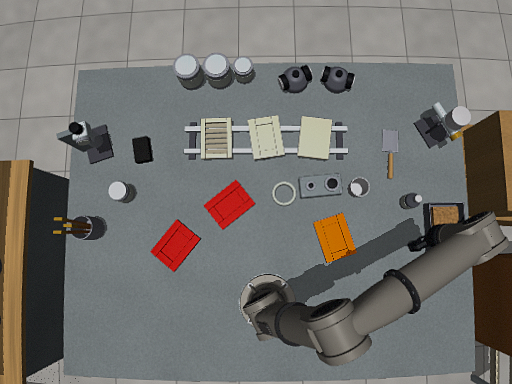

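View pics/scene0.png

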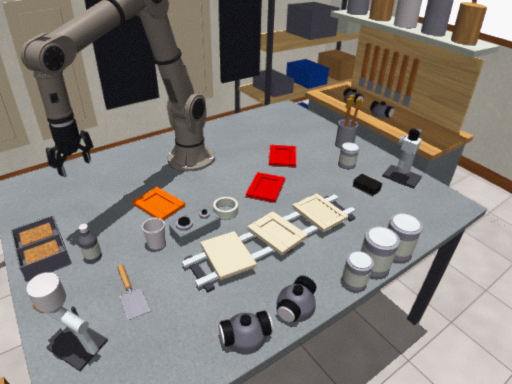

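The top view shows three cream doors on the rack: slatted at (216,138), framed panel at (266,137) and plain slab at (315,138). The call box is at (320,186), with its larger button at (332,184) and its smaller at (310,185). The scene view shows the slatted door at (321,212), the panel at (276,232) and the slab at (228,255).

The red doors at (229,205) and (176,245) and the orange one at (334,238) are lookalikes. My choice is the slatted door at (216,138), which I'll measure and check in a close crop.

```bash
cat > m.py <<'E'
from h import *
import pickle
c=pickle.load(open("top.pkl","rb"));s=pickle.load(open("scene.pkl","rb"))
def doors(c,lo,hi,box):
    hsv=cv2.cvtColor(c["image"],cv2.COLOR_RGB2HSV);m=cv2.inRange(hsv,lo,hi)
    k=np.zeros_like(m);x0,y0,x1,y1=box;k[y0:y1,x0:x1]=m[y0:y1,x0:x1]
    k=cv2.morphologyEx(k,cv2.MORPH_CLOSE,np.ones((5,5)));k=cv2.morphologyEx(k,cv2.MORPH_OPEN,np.ones((5,5)))
    return [x for x in cv2.findContours(k,cv2.RETR_EXTERNAL,cv2.CHAIN_APPROX_NONE)[0] if cv2.contourArea(x)>300]
for n,cc,b in(("top",c,(185,105,350,170)),("scene",s,(190,185,360,290))):
    for x in doors(cc,(15,35,90),(40,255,255),b):
        P=np.array([onz(cc,p,.043)[:2] for p in x[:,0].astype(float)],np.float32)
        print(n,cv2.boundingRect(x),cv2.minAreaRect(P))
for n,cc,uvs in(("top",c,[(332,184),(310,185)]),("scene",s,[(183,222),(204,213)])):
    for u in uvs: print(n,u,onz(cc,u,.05).round(3))
a=cv2.resize(c["image"][100:215,180:380],None,fx=4,fy=4,interpolation=cv2.INTER_CUBIC)
save("crop.png",a[:460,:800])
E
python3 m.py
```

```text
top (201, 118, 30, 36) ((0.6300562620162964, 0.19362500309944153), (0.1404154896736145, 0.11339613795280457), 0.3071344494819641)
top (301, 117, 31, 25) ((0.6516371369361877, -0.19208595156669617), (0.1183672696352005, 0.09152830392122269), 82.84024810791016)
scene (202, 233, 54, 46) ((0.6288673281669617, -0.19146615266799927), (0.12415501475334167, 0.1710761934518814), 81.42789459228516)
scene (249, 213, 56, 41) ((0.6324897408485413, -0.00531083345413208), (0.1693703979253769, 0.13065288960933685), 8.320598602294922)
scene (295, 195, 51, 36) ((0.6324373483657837, 0.18562373518943787), (0.16948416829109192, 0.1343037486076355), 0.9926891922950745)
top (332, 184) [ 0.434 -0.246  0.05 ]
top (310, 185) [ 0.431 -0.163  0.05 ]
scene (183, 222) [ 0.429 -0.243  0.05 ]
scene (204, 213) [ 0.426 -0.161  0.05 ]
```

View pics/crop.png

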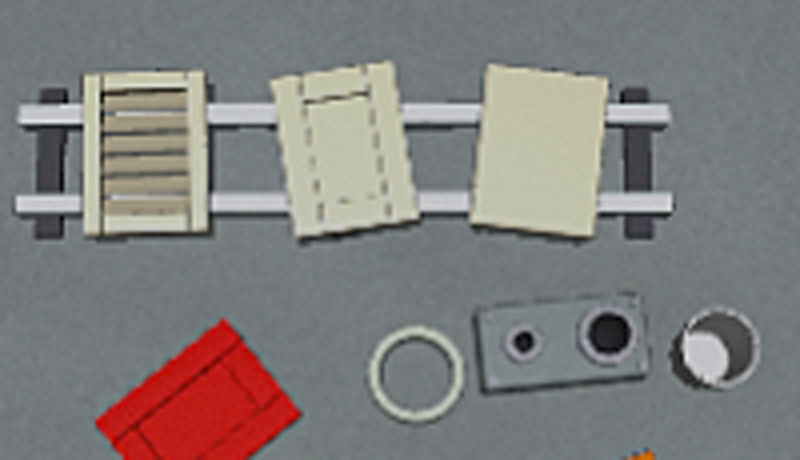

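The crop confirms the choice: slats only on the left door, centre (216.5,138), which puts its middle at about (0.63, 0.19). Both views agree, and the spacing to the panel is about 0.19 m as described. The big button is at about (0.433, -0.244). I'll cross at z = 0.25 with the fingers shut.

Emit:
{"name": "apply_moves", "arguments": {"motion": [[[0.13,-0.092,0,0,0,0],[0.13,-0.092,0,0,0,0],[0.13,-0.092,0,0,0,0],[0.13,-0.092,0,0,0,0],[0.13,-0.092,0,0,0,0],[0.13,-0.092,0,0,0,0],[0.13,-0.092,0,0,0,0],[0.13,-0.092,0,0,0,0]]], "fingers": -1}}

```text
clock: 0.77
ee_pos: [0.3886, -0.2232, 0.2498]
tool_rot: [-3.07, -0.667, 0.001]
ft_force: [0.5, -1.0, -0.1]
width: -0.001
grip_force: 0.0
```

Emit:
{"name": "apply_moves", "arguments": {"motion": [[[0.13,-0.092,0,0,0,0],[0.13,-0.092,0,0,0,0],[0.13,-0.092,0,0,0,0],[0.13,-0.092,0,0,0,0],[0.13,-0.092,0,0,0,0],[0.13,-0.092,0,0,0,0],[0.13,-0.092,0,0,0,0],[0,0,0,0,0,0]]]}}

```text
clock: 1.43
ee_pos: [0.5305, 0.0267, 0.2495]
tool_rot: [-3.057, -0.687, -0.005]
ft_force: [-0.4, 1.9, 0.2]
width: -0.002
grip_force: 0.0
```

Emit:
{"name": "apply_moves", "arguments": {"motion": [[[0.127,-0.085,0,0,0,0],[0.127,-0.085,0,0,0,0],[0.127,-0.085,0,0,0,0],[0.127,-0.085,0,0,0,0],[0.127,-0.085,0,0,0,0],[0,0,0,0,0,0],[0,0,0,0,0,0]]]}}

```text
clock: 2.02
ee_pos: [0.6282, 0.1814, 0.2477]
tool_rot: [-3.066, -0.675, 0.005]
ft_force: [-0.9, -0.4, 0.7]
width: -0.002
grip_force: 0.0
```

Run:
```python
from h import *
s=state();print(s["clock"],s["ee_pos"],s["tool_rot"],np.round(s["q"],2))
a,b=optics.capture("top"),optics.capture("scene")
for c in(a,b): print(pix(c,s["ee_pos"]),pix(c,[.63,.19,.043]))
save("over.png",np.hstack([cv2.resize(a["image"][90:190,160:260],None,fx=4,fy=4),cv2.resize(b["image"][130:230,270:370],None,fx=4,fy=4)]))
```

```text
2.0167 [0.62821469 0.18142714 0.24774241] [-3.06629782 -0.67453566  0.00547289] [-0.05  0.57 -0.45  1.17  0.24  1.45 -1.6 ]
[210.29712982 118.46446177] [216.27873937 135.53278638]
[325.79094333 161.23703548] [320.02311364 210.32556273]
```

View pics/over.png

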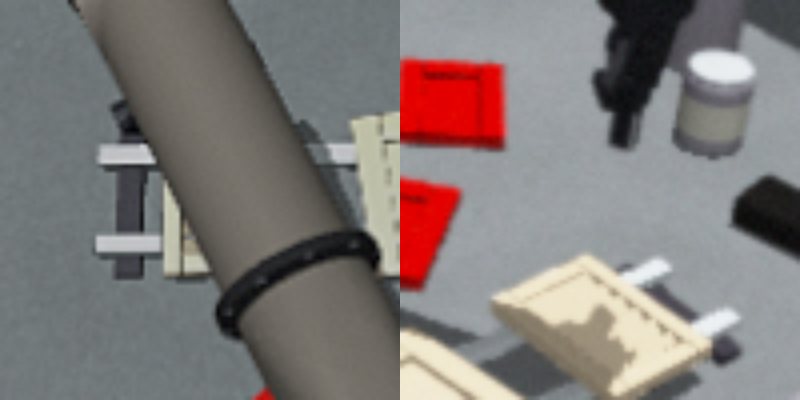

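The top view has the forearm over the louvred door. The scene view has the fingertip at about (325,166), straight above the slatted door at (320,210), as predicted. Going down to a TCP height of about 0.095.

Emit:
{"name": "apply_moves", "arguments": {"motion": [[[0,-0.016,0.12,0,0,0],[0,-0.016,0.12,0,0,0],[0,0,0.12,0,0,0],[0,0,0.1,0,0,0],[0,0,0.08,0,0,0],[0,0,0.05,0,0,0],[0,0,0.02,0,0,0],[0,0,0,0,0,0]]]}}

```text
clock: 2.78
ee_pos: [0.6252, 0.1838, 0.0969]
tool_rot: [3.069, 0.664, -0.003]
ft_force: [-0.1, -0.6, 0.4]
width: -0.0
grip_force: 0.0
```

Run:
```python
from h import *
s=state();print(s["clock"],s["ee_pos"],s["ft_force"])
c=optics.capture("scene"); print(pix(c,s["ee_pos"]),pix(c,np.array(s["ee_pos"])-[0,0,.019]))
save("over2.png",cv2.resize(c["image"][150:250,260:390],None,fx=6,fy=6))
```

```text
2.7833 [0.6252458  0.18378791 0.09685543] [-0.06643993 -0.60062074  0.42503059]
[319.76029299 198.08394112] [319.06290293 202.43764054]
```

View pics/over2.png

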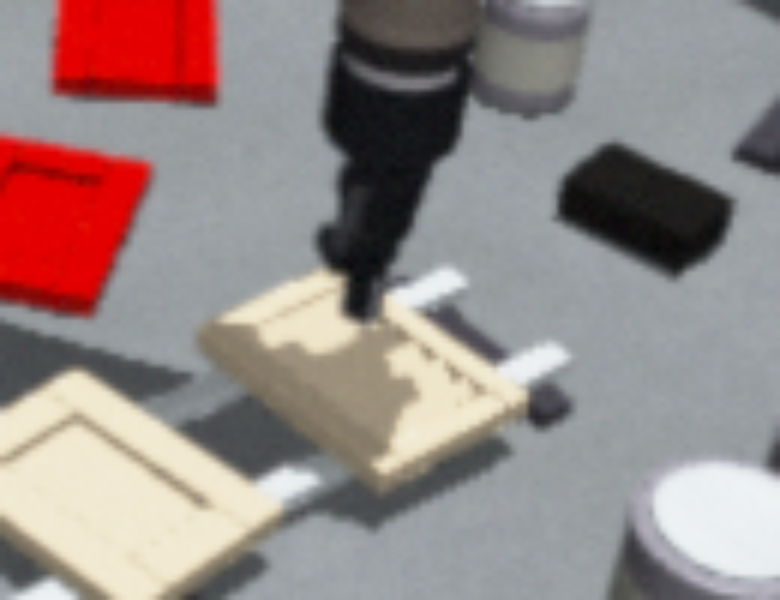

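The fingertip is at about (320,203), hanging over the louvred door's middle at (320,210) with a visible gap. Holding here.

Emit:
{"name": "apply_moves", "arguments": {"motion": [[[0,-0.01,0.02,0,0,0],[0,0,0,0,0,0],[0,0,0,0,0,0],[0,0,0,0,0,0],[0,0,0,0,0,0],[0,0,0,0,0,0],[0,0,0,0,0,0],[0,0,0,0,0,0]]]}}

```text
clock: 3.5
ee_pos: [0.6247, 0.1878, 0.0925]
tool_rot: [3.07, 0.667, 0.0]
ft_force: [-0.1, -0.6, 0.3]
width: 0.003
grip_force: 0.0
```

Emit:
{"name": "apply_moves", "arguments": {"motion": [[[0,0,0,0,0,0],[0,0,0,0,0,0],[0,0,0,0,0,0],[0,0,0,0,0,0],[0,0,0,0,0,0],[0,0,0,0,0,0],[0,0,0,0,0,0],[0,0,0,0,0,0]]]}}

```text
clock: 4.17
ee_pos: [0.6246, 0.1878, 0.0924]
tool_rot: [3.07, 0.667, -0.0]
ft_force: [-0.4, 0.3, 0.2]
width: 0.001
grip_force: 0.0
```

Emit:
{"name": "apply_moves", "arguments": {"motion": [[[0,0,0,0,0,0],[0,0,0,0,0,0],[0,0,0,0,0,0],[0,0,0,0,0,0],[0,0,0,0,0,0],[0,0,0,0,0,0],[0,0,0,0,0,0],[0,0,0,0,0,0]]]}}

```text
clock: 4.83
ee_pos: [0.6246, 0.1878, 0.0925]
tool_rot: [3.07, 0.667, 0.0]
ft_force: [-0.1, -0.3, 0.4]
width: 0.001
grip_force: 0.0
```

Emit:
{"name": "apply_moves", "arguments": {"motion": [[[0,0,0,0,0,0],[0,0,0,0,0,0],[0,0,0,0,0,0],[0,0,0,0,0,0],[0,0,0,0,0,0],[0,0,0,0,0,0],[0,0,0,0,0,0],[0,0,0,0,0,0]]]}}

```text
clock: 5.5
ee_pos: [0.6246, 0.1878, 0.0925]
tool_rot: [3.07, 0.667, 0.0]
ft_force: [-0.4, 0.5, 0.4]
width: -0.002
grip_force: 0.0
```

Emit:
{"name": "apply_moves", "arguments": {"motion": [[[0,0,-0.06,0,0,0],[0,0,-0.12,0,0,0],[0,0,-0.15,0,0,0],[0,0,-0.15,0,0,0],[0,0,-0.12,0,0,0],[0,0,0,0,0,0],[0,0,0,0,0,0]]]}}

```text
clock: 6.08
ee_pos: [0.6258, 0.1887, 0.2455]
tool_rot: [-3.069, -0.667, -0.009]
ft_force: [-0.6, 0.8, -0.4]
width: 0.001
grip_force: 0.0
```

Emit:
{"name": "apply_moves", "arguments": {"motion": [[[-0.119,0.105,0,0,0,0],[-0.119,0.105,0,0,0,0],[-0.119,0.105,0,0,0,0],[-0.119,0.105,0,0,0,0],[-0.119,0.105,0,0,0,0],[-0.119,0.105,0,0,0,0]]]}}

```text
clock: 6.58
ee_pos: [0.5253, -0.0314, 0.2405]
tool_rot: [-3.069, -0.667, 0.006]
ft_force: [-0.2, -0.8, -0.5]
width: 0.001
grip_force: 0.0
```

Emit:
{"name": "apply_moves", "arguments": {"motion": [[[-0.119,0.105,0,0,0,0],[-0.119,0.105,0,0,0,0],[-0.119,0.105,0,0,0,0],[-0.119,0.105,0,0,0,0],[-0.119,0.105,0,0,0,0],[-0.119,0.105,0,0,0,0],[0,0,0,0,0,0],[0,0,0,0,0,0]]]}}

```text
clock: 7.25
ee_pos: [0.4276, -0.2499, 0.2406]
tool_rot: [-3.071, -0.655, 0.006]
ft_force: [0.4, 0.5, -1.1]
width: -0.001
grip_force: 0.0
```

Run:
```python
from h import *
import pickle
s=state();print(s["clock"],s["ee_pos"],s["tool_rot"],s["ft_force"])
# button centroids from initial images (dark blobs on box)
for n,b,uvs in(("top",(322,174,343,195),0),("top",(303,177,318,193),0),("scene",(174,214,192,232),0),("scene",(197,206,212,220),0)):
    c=pickle.load(open(n+".pkl","rb"));x0,y0,x1,y1=b
    g=cv2.cvtColor(c["image"],cv2.COLOR_RGB2GRAY)[y0:y1,x0:x1];m=cv2.inRange(g,0,50)
    k,l,st,ce=cv2.connectedComponentsWithStats(m);i=1+st[1:,4].argmax();u=ce[i]+[x0,y0]
    print(n,u.round(1),st[i],onz(c,u,.055).round(4))
```

```text
7.25 [ 0.42762594 -0.24986232  0.24063138] [-3.07096204 -0.65452627  0.00555046] [ 0.42458567  0.47696931 -1.08076886]
top [331.9 182.9] [ 5  5 10  9 74] [ 0.4372 -0.2451  0.055 ]
top [310.5 185. ] [ 6  6  4  5 16] [ 0.4304 -0.1647  0.055 ]
scene [183.5 220.8] [ 5  3 10  9 72] [ 0.4302 -0.2408  0.055 ]
scene [203.9 211.5] [ 5  4  5  4 15] [ 0.4247 -0.1606  0.055 ]
```

Emit:
{"name": "apply_moves", "arguments": {"motion": [[[0.033,-0.016,0.08,0,0,0],[0,0,0.14,0,0,0],[0,0,0.14,0,0,0],[0,0,0.12,0,0,0],[0,0,0.08,0,0,0],[0,0,0,0,0,0],[0,0,0,0,0,0]]]}}

```text
clock: 7.83
ee_pos: [0.4356, -0.2377, 0.1011]
tool_rot: [-3.066, -0.67, 0.004]
ft_force: [0.2, -0.4, -0.2]
width: 0.0
grip_force: 0.0
```

Run:
```python
from h import *
s=state();print(s["clock"],s["ee_pos"],s["ft_force"])
c=optics.capture("scene");print(pix(c,np.array(s["ee_pos"])-[0,0,.019]))
save("btn.png",cv2.resize(c["image"][160:260,120:250],None,fx=6,fy=6))
```

```text
7.8333 [ 0.4356227  -0.23772856  0.10110973] [ 0.18757496 -0.35965427 -0.1919913 ]
[184.32258529 215.08386507]
```

View pics/btn.png

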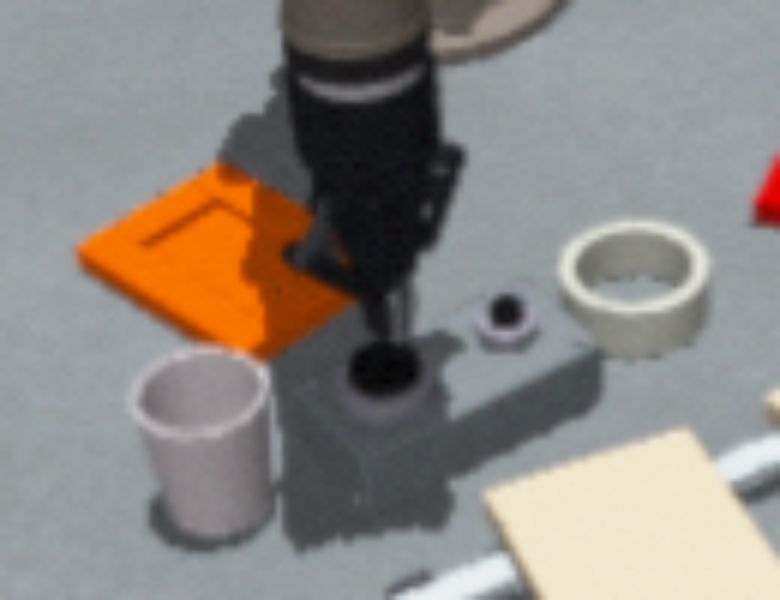

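The closed fingertips, at about (185,216), are just above the larger button at (184,221). The small button at (204,212) and the cup are clear.

Emit:
{"name": "apply_moves", "arguments": {"motion": [[[-0.01,0.018,0.03,0,0,0],[0,0,0.03,0,0,0],[0,0,0.02,0,0,0],[0,0,0.015,0,0,0],[0,0,0,0,0,0],[0,0,0,0,0,0]]]}}

```text
clock: 8.38
ee_pos: [0.4367, -0.2461, 0.0799]
tool_rot: [3.068, 0.666, 0.002]
ft_force: [-0.3, -1.7, 4.5]
width: -0.002
grip_force: 2.4
```

Emit:
{"name": "apply_moves", "arguments": {"motion": [[[0,0,0.008,0,0,0],[0,0,0,0,0,0],[0,0,0,0,0,0]]]}}

```text
clock: 8.63
ee_pos: [0.4367, -0.2462, 0.0796]
tool_rot: [3.067, 0.665, 0.002]
ft_force: [-3.9, 1.2, 16.3]
width: 0.002
grip_force: 8.1
```

Emit:
{"name": "apply_moves", "arguments": {"motion": [[[0,0,0.01,0,0,0],[0,0,0,0,0,0],[0,0,0,0,0,0]]]}}

```text
clock: 8.88
ee_pos: [0.4368, -0.2462, 0.0793]
tool_rot: [3.066, 0.665, 0.002]
ft_force: [-8.6, 2.8, 30.7]
width: 0.005
grip_force: 15.2
```

Run:
```python
from h import *
s=state();print(s["ee_pos"],s["ft_force"])
c=optics.capture("scene")
save("btn2.png",cv2.resize(c["image"][190:240,160:225],None,fx=10,fy=10,interpolation=cv2.INTER_CUBIC))
```

```text
[ 0.43684153 -0.24619586  0.07934831] [-8.5652368   2.7863368  30.71514635]
```

View pics/btn2.png

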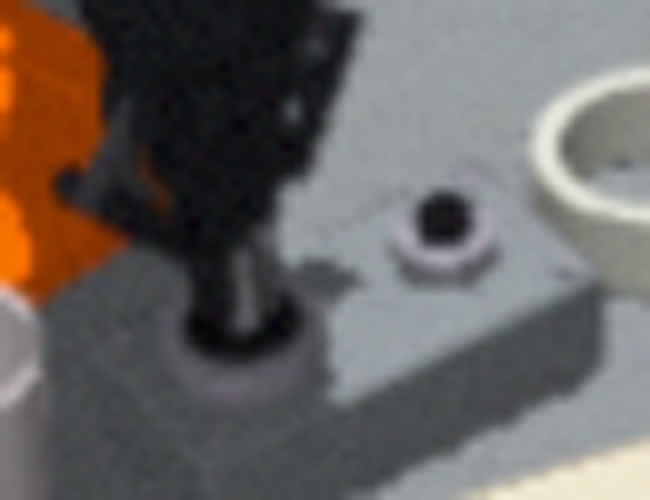

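Emit:
{"name": "apply_moves", "arguments": {"motion": [[[0,0,-0.025,0,0,0],[0,0,0,0,0,0]]]}}

```text
clock: 9.1
ee_pos: [0.4371, -0.2462, 0.0829]
tool_rot: [3.067, 0.666, 0.004]
ft_force: [-0.1, -1.0, 3.1]
width: 0.003
grip_force: 1.5
```

Emit:
{"name": "apply_moves", "arguments": {"motion": [[[0,0,-0.008,0,0,0],[0,0,0,0,0,0]]]}}

```text
clock: 9.27
ee_pos: [0.4369, -0.2459, 0.0833]
tool_rot: [3.068, 0.666, 0.003]
ft_force: [0.8, -2.5, 2.5]
width: 0.003
grip_force: 1.4
```

Emit:
{"name": "apply_moves", "arguments": {"motion": [[[0,0,-0.008,0,0,0],[0,0,0,0,0,0]]]}}

```text
clock: 9.43
ee_pos: [0.4362, -0.2451, 0.0846]
tool_rot: [3.07, 0.667, 0.001]
ft_force: [0.8, -1.4, 2.0]
width: 0.0
grip_force: 1.0
```

Emit:
{"name": "apply_moves", "arguments": {"motion": [[[0,0,-0.008,0,0,0],[0,0,0,0,0,0]]]}}

```text
clock: 9.6
ee_pos: [0.4353, -0.2442, 0.086]
tool_rot: [-3.068, -0.667, 0.002]
ft_force: [0.3, 0.6, 0.9]
width: -0.004
grip_force: 0.0
```

The fingers sat inside the collar at about (184,222). The force fell like a spring's over roughly 6 mm on release and was rigid at the bottom, so the button went fully in. Now retreating upwards.

Emit:
{"name": "apply_moves", "arguments": {"motion": [[[0,0,-0.06,0,0,0],[0,0,-0.12,0,0,0],[0,0,-0.14,0,0,0],[0,0,-0.12,0,0,0],[0,0,-0.06,0,0,0],[0,0,0,0,0,0],[0,0,0,0,0,0],[0,0,0,0,0,0]]]}}

```text
clock: 10.27
ee_pos: [0.4346, -0.2441, 0.2096]
tool_rot: [-3.067, -0.667, 0.005]
ft_force: [0.1, -0.4, -0.6]
width: -0.001
grip_force: 0.0
```

Run:
```python
from h import *
import pickle
c=optics.capture("scene");o=pickle.load(open("scene.pkl","rb"))
s=state();print(s["clock"],s["ee_pos"],s["ft_force"],np.abs(s["qd"]).max())
d=cv2.absdiff(c["image"],o["image"]).max(2)[190:]
print("diff in lower rows (doors, loose things):",[(k,int((d[y0-190:y1-190,x0:x1]>60).sum())) for k,x0,y0,x1,y1 in[("doors",190,195,360,290),("box",165,205,222,245),("cup",140,218,168,250),("tape",212,197,240,219)]])
print(job.close_job())
```

```text
10.3167 [ 0.43446636 -0.2441341   0.20931299] [0.14977879 0.23679478 0.27329279] 0.004294907496189955
diff in lower rows (doors, loose things): [('doors', 17), ('box', 500), ('cup', 93), ('tape', 0)]
the job is handed in; nothing more can be done
None
```

The job is handed in, though no verdict came back: I held over the louvred door for about 2.7 s, then pressed the larger button fully in and let it spring back. I saw no sign of contact with the doors or the small button. I did not check the image changes around the call box and cup, which I put down to the arm and its shadow.

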